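# Close the screw tin on the pallet-wood step

## Robot

A 6-joint arm with a two-finger parallel gripper is mounted at the origin on the work surface. World frame = base frame: x ahead of the robot, y to its left, z up, the work surface at z = 0. Lengths are in m, angles in rad, forces in N, time in s.
With the tool pointing down it reaches from about 0.325 to 0.85 m from the base axis. Payload 15.5 kg.
Tool frame: the origin (TCP) lies between the finger pads; the fingertips stand 25 mm ahead of it and the grasp point (between the pads) lies 6 mm ahead of it; z points along the fingers, y is the line along which they close (so a half turn about z gives the same grasp; the last joint's range is limited). The gripper opens to 91 mm and grips with 3 to 60 N. Pads are 32 mm wide; open, the fingers measure 118 mm over their backs; the gripper's body (76 mm by 178 mm) begins 60 mm behind the grasp point.
Start: joints at [-1.284, 0.494, 1.345, -0, 1.302, -0.096], TCP at [0.233, -0.58, 0.239] pointing down, gripper open.
Joint ranges: [-2.91, 2.91], [-0.82, 2.16], [0.22, 2.67], [-1.22, 4.37], [0.12, 2.79], [-3.08, 3.08]. Speed limits (rad/s): [1.89, 1.89, 2.57, 3.01, 3.01, 3.01].

## Interface

Orientations are given as a 3x3 rotation matrix whose columns are the frame's x, y, z axes.
In Python, from plant import ctrl gives the robot as it stands. Calls block until the motion is done:
- ctrl.move_to(position, orientation): joint-space move of the TCP to a pose.
- ctrl.servo_line(position, rate=0.15, rot=None, until_force=None): straight line of the TCP; rot=None keeps the orientation; rate is the mean speed in m/s. With until_force (N) it stops when the force on the tool has changed by that much, and returns True; else False.
- ctrl.move_joints(angles): joint-space move.
- ctrl.open_gripper() and ctrl.grab(grip_force=None): open the fingers fully, or close them until they stop; grip_force is the grip in N (None keeps the last).
- ctrl.hold(seconds).
- ctrl.solve_ik(position, orientation): joint angles nearest the present ones, or None.
- ctrl.observe(): the state.
- ctrl.camera(name): name is "scene" or "top"; returns the picture (384x512x3 uint8, red, green, blue); there is no depth.
- ctrl.camera_info(name): a dict with "mtx" (3x3 intrinsics, pixels), "dist_coeffs" ([k1, k2, p1, p2, k3] as OpenCV has them; the pictures are not rectified), "rvec" (rotation vector, rad) and "tvec" (3), from world to camera coordinates, as OpenCV has them. Camera axes: x right, y down, z forward; pixel columns grow to the right and rows downward; lengths in m; the calibration is good to about 2 mm. A picture is of the moment at which its call begins. camera_info takes no time and is no camera call.
A pose or a line that the arm cannot do raises ctrl.IKError and nothing moves.
- ctrl.finish_job(): hands the job in; it is judged then, once.
The state is a dict: "t": time; "joint_positions": joint angles; "joint_vel": joint speeds; "joint_efforts": joint torques, N m; "tcp_pos": TCP position; "tcp_rot": TCP orientation; "force": force on the tool from outside, world axes, zero at the start; "torque": the same for the moment, N m; "opening": opening from 0.0 (shut) to 1.0 (fully open); "finger_force": force on a finger pad.
Only numpy, scipy, OpenCV 4.12 (cv2) and the standard library are available. Lean on these libraries where they do the work, as an engineer would, in place of code of your own. Each camera call takes 0.05 s, during which the arm holds its last target. There are 200 camera calls.

## Task

Put the loose steel cover on the open screw tin so that it sits fully home and level on the rim; it is too wide to grip, so slide it along the wooden step and onto the tin. First lift out the scoop that hangs on the tin's rim and put it, blade down, in the small open wooden box. Leave the two jars on the step and the can on the bench standing where they are, and do not let the cover fall off the step.

Things in the scene. Friction and masses are not known exactly. Their poses are not given: they have to be found in the camera images.
- step: Fixed wooden step with a flat plank top, 200 mm deep (its x), 380 mm long (its y), top 91.5 mm above the bench. Origin at the centre of its underside. Turned by up to 0.25 rad. A tin stands at each end (y = +247 and -247 mm, x = 0 in its frame; which is which varies), 10 mm gap between plank end and tin wall.
- tin_open: Fixed open round steel tin, outside radius 47 mm, inside radius 44 mm (faceted inside, up to 1 mm either way), 90 mm tall, so its rim is 1.5 mm lower than the step's top. Origin at the centre of its underside, z up. Some screws lie on its floor. The scoop hangs on its rim at the start.
- tin_closed: Fixed tin of the same size that already wears an identical cover (part of it, cannot come off; top 100 mm above the bench). Origin at the centre of its underside.
- cover: Loose plain steel cover, about 0.2 kg, right way up on the step: flange disc radius 55 mm, 10 mm thick, over a plug radius 39.5 mm, 5 mm deep, both with chamfered lower edges. Origin at the centre of the plug's underside, z up. On the step the flange is 5 to 15 mm above the plank. Seated, its origin is 85 mm above the tin's. Slid onto the tin it bridges the gap and drops in near the centre.
- scoop: Loose scoop, about 0.09 kg, hooked over the open tin's rim: 18 mm wide steel hook, flat 34 x 34 mm blade below it inside the tin, round upright wooden grip 14 mm thick above it. While it hangs its origin is on the tin's axis at the tin's underside; in its frame the grip stands at x = -45.5 mm, y = 0, from z = 95 to 160 mm; the blade's lower end is at z = 30 mm.
- scoop_grip (a point): Middle of the scoop's wooden grip on its axis, 105 mm above the blade's lower end.
- scoop_blade (a point): Middle of the scoop's blade.
- caddy: Fixed open wooden box on the bench to the left or right of the step, outside 140 mm (its x) by 100 mm (its y) by 70 mm tall, walls 6 mm, floor about 6 mm. Origin at the centre of its underside.
- jar_a: Loose squat glass jar with steel cap, radius 27 mm, 35 mm tall, standing on the step near an edge. Origin at the centre of its underside. Leave alone.
- jar_b: Loose squat glass jar with white cap, radius 27 mm, 35 mm tall, standing on the step near the other long edge, towards the other end. Origin at the centre of its underside. Leave alone.
- paint_can: Loose closed steel can, radius 45 mm, 110 mm tall, on the bench at the other side of the step from the box. Origin at the centre of its underside. Leave alone.
Not all that is in view belongs to the job. Leave any pink or purple look-alike of the cover alone.

How it is judged:
By the outcome, as a careful person would: the job done as asked, in the order asked, and still so for the second after the job is handed in, with the robot touching nothing.
It also fails if it takes over 56 s, if anything falls off the work surface, if the arm or the gripper's body presses on something with over 40 N, if the wrist force passes 120 N, or if a joint passes its speed limit or range.

## Working session

There is one attempt and no reset: what is moved stays moved. The work goes in short steps, each a Python script; the robot and the scene stay as the last script left them, time stands still between calls to the robot, and variables do not carry over. Pictures are saved under pics/ and viewed, at most 10 in all, crops included, and the job is handed in when it is done.

```bash
ls; mkdir -p pics; python3 - <<'E'
from plant import ctrl
import cv2,numpy as np
for n in("scene","top"):
    im=ctrl.camera(n); cv2.imwrite(f"pics/{n}0.png",cv2.resize(im[:,:,::-1],(800,600),interpolation=cv2.INTER_CUBIC)); np.save(f"pics/{n}0.npy",im)
    i=ctrl.camera_info(n); R=cv2.Rodrigues(np.array(i["rvec"]))[0]; print(n,i["mtx"],i["dist_coeffs"],-R.T@np.array(i["tvec"]).ravel(),R[2])
s=ctrl.observe();print(s["t"],s["tcp_rot"],s["force"])
E
```

```text
pics
scene [[458.08768791   0.         261.10787379]
 [  0.         458.08768791 188.32329439]
 [  0.           0.           1.        ]] [-0.14563868  0.          0.          0.          0.        ] [1.34137407 0.20382291 0.83259231] [-0.72755257 -0.18069768 -0.66182747]
top [[364.94661072   0.         263.14587689]
 [  0.         364.94661072 191.04600205]
 [  0.           0.           1.        ]] [-0.04879293  0.          0.          0.          0.        ] [0.42819223 0.019303   1.00294249] [ 0.1316839  -0.00904036 -0.99125053]
0.1 [[ 9.27627494e-01  3.73506562e-01 -2.85293269e-04]
 [ 3.73506649e-01 -9.27626910e-01  1.04802347e-03]
 [ 1.26797932e-04 -1.07873432e-03 -9.99999410e-01]] [ 0.50012412 -0.80489315  0.83698561]
```

View pics/scene0.png

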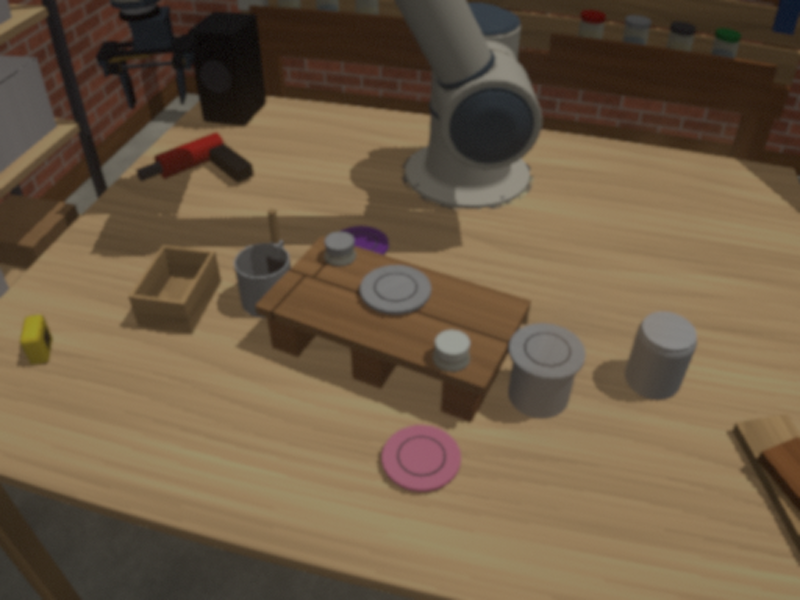

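View pics/top0.png

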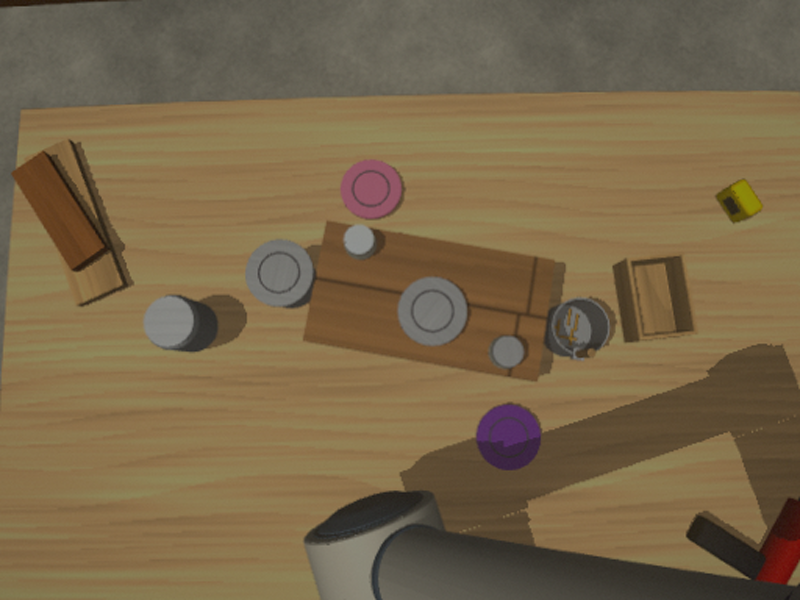

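The scene picture (800x600 scale) shows the open tin with scoop at (263,275), the cover at (395,290), the jars at (340,247) and (452,350), the box at (178,288) and the closed tin at (545,365). In the top picture the open tin is at (580,328), scoop grip (590,350), cover (433,311), jar_a (508,351), jar_b (360,240) and box (655,298). Jar_a crowds the straight path to the tin, so I'll measure.

```bash
cat > h.py <<'E'
import cv2,numpy as np
from plant import ctrl
def cam(n):
    i=ctrl.camera_info(n);R=cv2.Rodrigues(np.array(i["rvec"],float))[0];t=np.array(i["tvec"],float).ravel()
    return np.array(i["mtx"]),np.array(i["dist_coeffs"]),R,t
def ray(n,p):
    K,d,R,t=cam(n);u=cv2.undistortPoints(np.array([[p]],float),K,d).ravel()
    v=R.T@np.array([*u,1]);return -R.T@t,v/np.linalg.norm(v)
def plane(n,p,z):
    c,v=ray(n,p);return c+v*(z-c[2])/v[2]
def tri(ps,pt):
    (a,u),(b,v)=ray("scene",ps),ray("top",pt)
    s=np.linalg.lstsq(np.c_[u,-v],b-a,rcond=None)[0];A=a+u*s[0];B=b+v*s[1];return (A+B)/2,np.linalg.norm(A-B)
def proj(n,P):
    K,d,R,t=cam(n);return cv2.projectPoints(np.array(P,float).reshape(-1,1,3),R,t,K,d)[0].reshape(-1,2)
E
python3 - <<'E'
import cv2,numpy as np
from h import *
for n in("scene","top"):
    im=np.load(f"pics/{n}0.npy");h=cv2.cvtColor(im,cv2.COLOR_RGB2HSV)
    m=((h[...,1]<60)&(h[...,2]>75)).astype(np.uint8)*255
    cs=cv2.findContours(m,cv2.RETR_EXTERNAL,cv2.CHAIN_APPROX_NONE)[0]
    for c in cs:
        if 150<cv2.contourArea(c)<6000 :
            e=cv2.fitEllipse(c);x,y=e[0]
            print(n,np.round(e[0],1),np.round(e[1],1),round(e[2]),cv2.contourArea(c))
    # wood step mask
    m=((h[...,0]<14)&(h[...,1]>110)&(h[...,2]>60)).astype(np.uint8)*255
    cs=cv2.findContours(cv2.morphologyEx(m,cv2.MORPH_OPEN,np.ones((3,3))),cv2.RETR_EXTERNAL,cv2.CHAIN_APPROX_NONE)[0]
    for c in cs:
        if cv2.contourArea(c)>3000: print(n,"wood",cv2.minAreaRect(c),cv2.boundingRect(c))
im=np.load("pics/scene0.npy");a=im[130:215,75:245,::-1]
cv2.imwrite("pics/cs.png",cv2.resize(a,None,fx=4.7,fy=4.7,interpolation=cv2.INTER_CUBIC))
im=np.load("pics/top0.npy");a=im[150:240,320:450,::-1]
cv2.imwrite("pics/ct.png",cv2.resize(a,None,fx=6,fy=6,interpolation=cv2.INTER_CUBIC))
E
```

```text
scene [289.5 222.7] [21.5 26.2] 165 421.0
scene [349.3 233.1] [45.3 60.4] 179 1910.5
scene [426.2 223.7] [32.4 59.6] 8 897.0
scene [252.7 184.5] [29.6 45.1] 90 1045.5
scene [217.5 157.1] [17.7 21.6] 172 243.5
scene [ 52.9 125.6] [14.1 20.8] 39 200.5
scene [300.3 112.6] [39.  77.8] 94 1526.5
scene [85.  95.8] [12.3 70.4] 47 564.0
scene [13.9 70.7] [35.1 77.8] 180 1779.0
scene [310.8  38.2] [48.9 86.4] 146 1720.0
top [274.  370.3] [ 27.7 144.2] 98 2052.5
top [235.  356.9] [43.7 95.2] 71 1718.5
top [323.8 224.8] [20.  21.2] 68 331.5
top [370.7 209.1] [35.5 36.5] 43 609.0
top [107.7 205.8] [31.2 34. ] 8 828.0
top [276.5 198.8] [43.2 43.5] 90 1475.5
top [178.3 174.3] [41.7 43. ] 64 1406.0
top [229.5 154.2] [19.1 21.4] 165 319.5
```

View pics/cs.png

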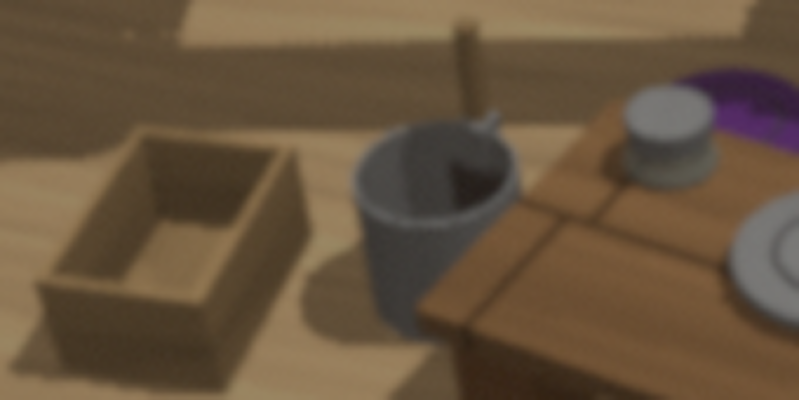

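View pics/ct.png

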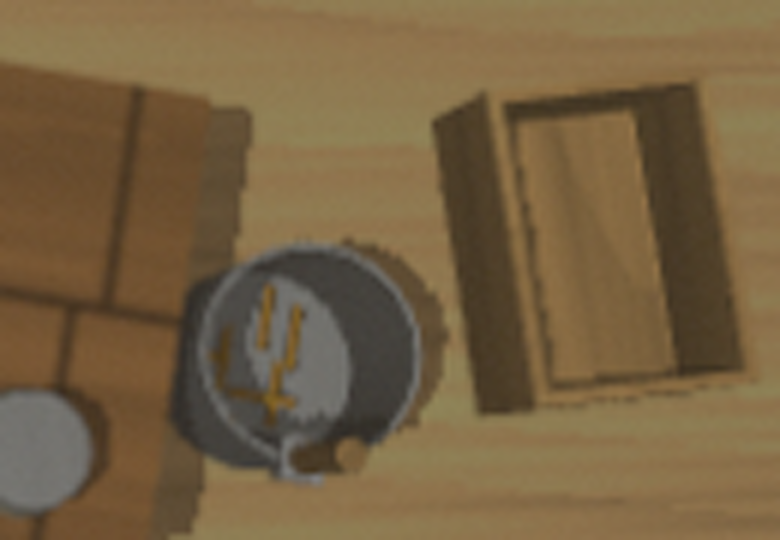

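The crops give the tin rim centre at scene (167.8,166.6) and top (371.6,209.2), and the grip top at scene (174.1,134.7) and top (378.7,225.8). The box rim corners are clear in both views.

```bash
python3 - <<'E'
from h import *
np.set_printoptions(precision=4,suppress=True)
S=lambda x,y:(75+x/4.7-.39,130+y/4.7-.39); T=lambda x,y:(320+x/6-.42,150+y/6-.42)
pr=lambda k,v:print(k,v)
pr("tin rim",tri(S(436,172),T(310,354)))
pr("tin rim z90",plane("top",T(310,354),.09))
pr("grip top",tri(S(466,22),T(352,455)))
pr("grip top z160",plane("top",T(352,455),.16))
for a,b in [((145,133),(490,92)),((293,150),(535,405)),((205,303),(750,372)),((42,283),(697,82))]: print(a,b,tri(S(*a),T(*b)))
for a in [(145,133),(293,150),(205,303),(42,283)]: print(plane("scene",S(*a),.07))
for b in [(490,92),(535,405),(750,372),(697,82)]: print(plane("top",T(*b),.07))
pr("cover",(tri((252.7,184.0),(276.5,198.8)),plane("top",(276.5,198.8),.1065)))
pr("closed",plane("top",(178.3,174.3),.1)); 
pr("jar_a",plane("top",(323.8,224.8),.1265));pr("jar_b",plane("top",(229.5,154.2),.1265));pr("can",plane("top",(107.7,205.8),.11))
# step top corners by saturated brown mask in top view
im=np.load("pics/top0.npy");h=cv2.cvtColor(im,cv2.COLOR_RGB2HSV);print(h[170,300],h[60,300],h[215,240])
k=.64
for p in [(327,222),(553,262),(537,381),(304,340)]: print(plane("top",(p[0]*k-.2,p[1]*k-.2),.0915))
E
```

```text
tin rim (array([ 0.4976, -0.2606,  0.0855]), np.float64(0.0024810183578174803))
tin rim z90 [ 0.4976 -0.2604  0.09  ]
grip top (array([ 0.4525, -0.2523,  0.1579]), np.float64(0.0024954244948215873))
grip top z160 [ 0.4528 -0.2529  0.16  ]
(145, 133) (490, 92) (array([ 0.6017, -0.3394,  0.1672]), np.float64(0.047420949516478676))
(293, 150) (535, 405) (array([ 0.4744, -0.3646,  0.0631]), np.float64(0.0024896561720259055))
(205, 303) (750, 372) (array([ 0.4857, -0.4819, -0.056 ]), np.float64(0.07581304162332746))
(42, 283) (697, 82) (array([ 0.6155, -0.4505,  0.061 ]), np.float64(0.0022494457208249905))
[ 0.4895 -0.4517  0.07  ]
[ 0.4823 -0.358   0.07  ]
[ 0.6154 -0.3456  0.07  ]
[ 0.6241 -0.4415  0.07  ]
[ 0.6118 -0.354   0.07  ]
[ 0.4744 -0.363   0.07  ]
[ 0.4858 -0.4592  0.07  ]
[ 0.6141 -0.4472  0.07  ]
cover ((array([ 0.5274, -0.0206,  0.1013]), np.float64(0.002016741471010626)), array([ 0.5271, -0.0213,  0.1065]))
closed [0.5963 0.2232 0.1   ]
jar_a [ 0.4591 -0.132   0.1265]
jar_b [0.6381 0.0914 0.1265]
can [0.5203 0.3963 0.11  ]
[ 16 143 105] [ 18 102 125] [ 15 146 122]
[0.6803 0.1463 0.0915]
[ 0.6038 -0.2218  0.0915]
[ 0.4123 -0.1848  0.0915]
[0.4875 0.1846 0.0915]
```

```bash
cat >> h.py <<'E'
GRIP=np.array([.4528,-.2525]); SY=-.166
def rot(yaw,tilt=0):   # tool down, tool x along yaw; tilt leans the tool's top toward its x
    c,s=np.cos(yaw),np.sin(yaw);R=np.array([[c,s,0],[s,-c,0],[0,0,-1.]])
    return R@cv2.Rodrigues(np.array([0,tilt,0.]))[0].T if tilt else R
def save(n,f,box=None,k=1):
    im=ctrl.camera(n)[:,:,::-1]
    if box: im=im[box[1]:box[3],box[0]:box[2]]
    cv2.imwrite(f"pics/{f}.png",cv2.resize(im,None,fx=k,fy=k,interpolation=cv2.INTER_CUBIC))
E
python3 - <<'E'
from h import *
print(rot(0,.2)[:,2])
ctrl.move_to([*GRIP,.215],rot(SY)); s=ctrl.observe(); print(s["t"],s["tcp_pos"])
R=s["tcp_rot"];p=np.array(s["tcp_pos"])
pts=[p+R@np.array([x,y,.025]) for y in(-.0455,.0455) for x in(-.016,.016)]
im=ctrl.camera("scene")[:,:,::-1].copy();a=cv2.resize(im[80:200,100:260],None,fx=5,fy=5,interpolation=cv2.INTER_CUBIC)
P=proj("scene",pts+[[*GRIP,.16],[*GRIP,.1]])
for q in P: cv2.circle(a,tuple(int(v) for v in ((q+.5)-[100,80])*5),3,(0,0,255),-1)
cv2.imwrite("pics/hov.png",a);print(P)
save("top","hovt",(300,130,460,250),5)
E
```

```text
[-0.19866933  0.         -0.98006658]
1.5667 [ 0.45276875 -0.25322896  0.21507274]
[[190.05648319 124.54451833]
 [183.47717149 131.08637009]
 [160.00877207 116.7724325 ]
 [153.0723748  122.99995212]
 [173.06275369 133.55518726]
 [175.65558794 152.13736627]]
```

View pics/hov.png

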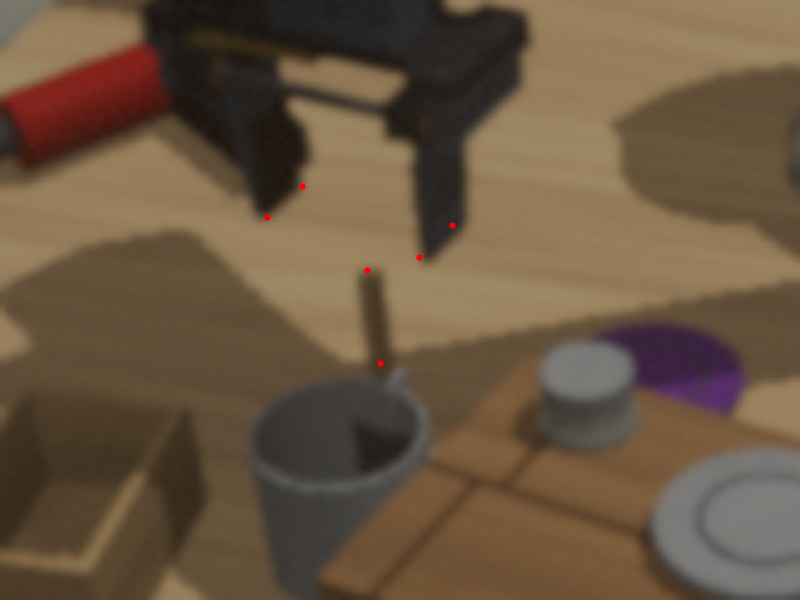

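The projected tip and grip points both sit about 1 px off the real ones, in the same direction (tip (425,262) against (419,257), grip top (371,275) against (367,270)). The top-view positions therefore agree with the robot, so I can grasp.

```bash
python3 - <<'E'
from h import *
ctrl.servo_line([*GRIP,.141],rate=.15)   # grasp point at z=.135
ctrl.grab(30); s=ctrl.observe(); print(s["t"],s["opening"],s["finger_force"],s["force"])
ctrl.servo_line([*GRIP,.23],rate=.15)
s=ctrl.observe(); print(s["t"],s["tcp_pos"],s["opening"],s["force"])
# box: yaw .08, centre (.549,-.405)
ctrl.move_to([.572,-.405,.23],rot(.08)); s=ctrl.observe(); print(s["t"],s["opening"])
save("scene","carry",(60,80,220,220),4); print(ctrl.observe()["t"])
E
```

```text
3.475 0.14517393928330785 29.994598031044006 [ 1.18172696  0.27766311 -1.56372538]
4.2167 [ 0.45239778 -0.25224121  0.22928759] 0.14373129559411066 [ 0.12729289  0.07579023 -1.76925637]
5.0083 0.14626634034168973
5.0583
```

View pics/carry.png

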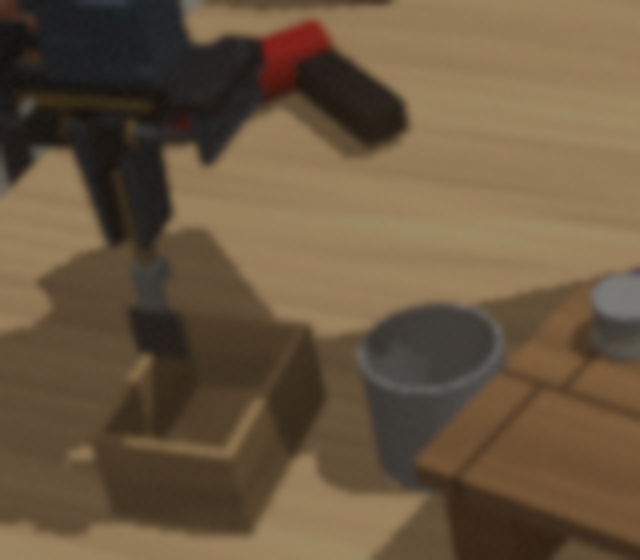

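The picture shows the scoop held upright over the box, with the blade's lower end at crop (160,350). Next I tilt it and lower it to lean against the box's far wall.

```bash
python3 - <<'E'
from h import *
u=np.array([np.cos(.08),np.sin(.08),0]); b=np.array([.598,-.400,0])
R=rot(.08,.18)
def st(k): s=ctrl.observe(); print(k,round(s["t"],2),np.round(s["tcp_pos"],4),np.round(s["force"],2),round(s["opening"],3)); return np.array(s["tcp_pos"])
ctrl.servo_line(b+[0,0,.23],rate=.1,rot=R); st("tilt")
ctrl.servo_line(b+[0,0,.14],rate=.15)
print(ctrl.servo_line(b+[0,0,.106],rate=.03,until_force=3)); p=st("down")
p=p+[0,0,.001]; print(ctrl.servo_line(p+.03*u,rate=.04,until_force=3)); p=st("wall")
save("scene","lean",(60,80,220,220),4)
ctrl.open_gripper(); st("open")
ctrl.servo_line(p-R[:,2]*.09,rate=.2); st("up")
save("scene","scoop",(60,80,220,220),4)
E
```

```text
tilt 5.47 [ 0.5984 -0.3988  0.2297] [-1.25  0.33 -0.24] 0.145
True
down 6.99 [ 0.598  -0.3999  0.1168] [0.03 1.46 5.18] 0.146
True
wall 7.25 [ 0.5993 -0.3997  0.1168] [-0.84 -0.32  6.88] 0.148
open 8.53 [ 0.599  -0.3995  0.1165] [0.29 0.86 0.81] 1.001
up 9.13 [ 0.6152 -0.3983  0.2051] [-1.55 -0.49 -0.05] 1.003
```

View pics/scoop.png

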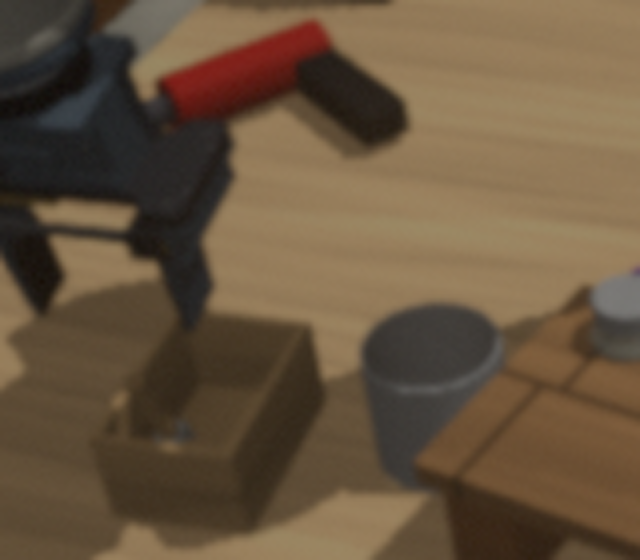

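The scoop has dropped inside the box, with the hook at crop (175,435) and the grip end near (120,405). I'll check from above while going to the cover.

```bash
cat >> h.py <<'E'
O=np.array([.547,-.0186]); a_=-.2013*0+np.arctan2(-.0987,.4836)  # step yaw
def W(p): c,s=np.cos(a_),np.sin(a_); return O+np.array([c*p[0]-s*p[1],s*p[0]+c*p[1]])
def Sf(w): c,s=np.cos(a_),np.sin(a_); d=np.array(w[:2])-O; return np.array([c*d[0]+s*d[1],-s*d[0]+c*d[1]])
def cover():
    im=ctrl.camera("top");np.save("pics/last.npy",im);h=cv2.cvtColor(im,cv2.COLOR_RGB2HSV)
    m=((h[...,1]<60)&(h[...,2]>75)).astype(np.uint8)*255
    return [(np.round(Sf(plane("top",e[0],.1065)),4),np.round(e[1],1)) for c in cv2.findContours(m,cv2.RETR_EXTERNAL,cv2.CHAIN_APPROX_NONE)[0] if 250<cv2.contourArea(c)<2200 for e in [cv2.fitEllipse(c)]]
E
python3 - <<'E'
from h import *
C=np.array([-.019,-.0066]);G=np.array([.063,-.06]);d=(G-C)/np.linalg.norm(G-C);B=C-.062*d
wd=W(d)-W([0,0]);yaw=np.arctan2(wd[1],wd[0]);print(yaw,W(B),Sf([.4976,-.2604]),Sf([.5271,-.0213]))
print(ctrl.solve_ik([*W(B),.2],rot(yaw)), ctrl.observe()["joint_positions"])
ctrl.move_to([*W(B),.2],rot(yaw)); print(ctrl.observe()["t"])
print(cover())
save("top","box",(360,140,460,230),6)
E
```

```text
-0.7785613072813553 [0.48292463 0.02227264] [-4.89900814e-05 -2.46794647e-01] [-0.01895813 -0.00662491]
[-7.75104384e-02  3.45010618e-01  1.73584967e+00 -4.44089210e-16
  1.06073237e+00  2.27184720e+00] [-0.60525424  0.76000627  0.92990064 -0.11380182  1.59558614  0.89088646]
10.8
[(array([-0.1469, -0.103 ]), array([20.2, 38.2])), (array([-0.1769,  0.1487]), array([18.7, 38.3])), (array([-0.1093,  0.4024]), array([31.2, 34.1]))]
```

View pics/box.png

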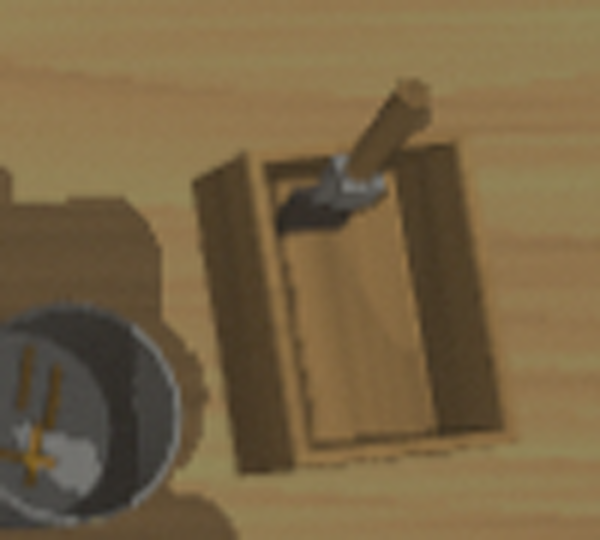

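The top view shows the scoop in the box, blade on the floor at crop (310,210) and grip leaning over the far wall at (415,95). It is blade down and stable. Now the first push, to get round jar_a.

```bash
python3 - <<'E'
from h import *
C=np.array([-.019,-.0066]);G=np.array([.063,-.06]);d=(G-C)/np.linalg.norm(G-C);B=C-.062*d
def st(k): s=ctrl.observe(); print(k,round(s["t"],2),Sf(s["tcp_pos"]),s["tcp_pos"][2],np.round(s["force"],2)); return np.array(s["tcp_pos"])
ctrl.servo_line([*W(B),.122],rate=.15); st("dn")
r=ctrl.servo_line([*W(G-.047*d),.122],rate=.07,until_force=12); print(r); st("push")
ctrl.servo_line([*W(G-.065*d),.122],rate=.1)
ctrl.servo_line([*W(G-.065*d),.2],rate=.2)
T=np.array([0,-.247]);d2=(T-G)/np.linalg.norm(T-G);w=W(d2)-W([0,0]);yaw=np.arctan2(w[1],w[0])
ctrl.move_to([*W(G-.15*d2),.2],rot(yaw)); st("hov")
print(yaw,ctrl.observe()["joint_positions"]); print(cover())
save("top","p1",(160,100,480,290),2.5)
E
```

```text
dn 11.57 [-0.07049804  0.02717962] 0.12242323376544707 [1.   0.11 1.41]
False
push 13.32 [ 0.02352855 -0.03422577] 0.12206097543471564 [-0.11  1.56  0.46]
hov 18.34 [0.11086008 0.08210137] 0.2000085443920972 [-0.46 -0.01 -0.64]
-2.0970812607133187 [-2.96674561e-02  5.97254526e-01  1.26209636e+00 -2.72178502e-05
  1.28228997e+00 -2.64465899e+00]
[(array([-0.0625, -0.131 ]), array([20.2, 21.4])), (array([-0.0025, -0.2297]), array([21.4, 34.5])), (array([-0.1094,  0.4007]), array([32.8, 34.3]))]
```

View pics/p1.png

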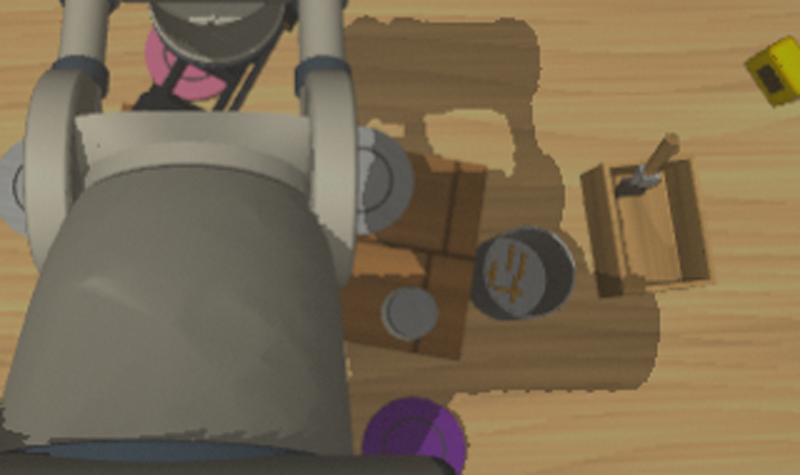

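Only the right part of the cover shows past the arm: right edge at crop (413,182), centre near (359,180). The tin at (525,275) is clear. I'll fix the cover's centre from the scene view, using the bias found at the start.

```bash
python3 - <<'E'
from h import *
f=lambda x,y:Sf(plane("top",(160+x/2.5-.3,100+y/2.5-.3),.1065))
print("top",f(359,180))
b=Sf(plane("scene",(252.7,184.5),.1065))-np.array([-.019,-.0066]); print("bias",b)
im=ctrl.camera("scene");h=cv2.cvtColor(im,cv2.COLOR_RGB2HSV)
m=((h[...,1]<60)&(h[...,2]>75)).astype(np.uint8)*255
for c in cv2.findContours(m,cv2.RETR_EXTERNAL,cv2.CHAIN_APPROX_NONE)[0]:
    if 150<cv2.contourArea(c)<3000 and c[:,0,1].mean()>130:
        e=cv2.fitEllipse(c);print(np.round(e[0],1),np.round(e[1],1),round(e[2]),cv2.contourArea(c),Sf(plane("scene",e[0],.1065))-b)
# top: circle fit to the visible right-hand edge
im=np.load("pics/last.npy");h=cv2.cvtColor(im,cv2.COLOR_RGB2HSV);m=((h[...,1]<60)&(h[...,2]>60))
P=[]
for y in range(158,188):
    xs=np.where(m[y,306:345])[0]
    if len(xs): P.append((306+xs.max(),y))
P=np.array(P,float)
from scipy.optimize import least_squares
r=least_squares(lambda c:np.hypot(P[:,0]+.5-c[0],P[:,1]-c[1])-21.7,[303,172],loss="soft_l1");print(r.x,np.abs(r.fun).max(),Sf(plane("top",r.x,.1065)))
E
```

```text
top [ 0.05981153 -0.0611924 ]
bias [0.00684947 0.0052149 ]
[288.8 223.4] [22.9 26.4] 3 470.0 [0.06270371 0.1235584 ]
[348.8 233.7] [45.9 61. ] 4 2014.5 [0.03421551 0.25322039]
[425.9 224.6] [34.2 59.8] 9 1481.5 [-0.06843455  0.40353517]
[215.  199.5] [28.3 37.7] 106 773.5 [ 0.06745961 -0.06154841]
[303.12813153 171.956003  ] 0.6962146005272061 [ 0.05909438 -0.06087167]
```

```bash
python3 - <<'E'
from h import *
C=np.array([.0605,-.061]);T=np.array([0,-.247]);d=(T-C)/np.linalg.norm(T-C);w=W(d)-W([0,0]);yaw=np.arctan2(w[1],w[0]);R=rot(yaw)
def st(k): s=ctrl.observe(); p=Sf(s["tcp_pos"]); print(k,round(s["t"],2),p,"to T",(T-p)@d,s["tcp_pos"][2],np.round(s["force"],2)); return p
ctrl.servo_line([*W(C-.066*d),.2],rate=.2,rot=R); st("hov")
ctrl.servo_line([*W(C-.066*d),.122],rate=.2); st("dn")
print(ctrl.servo_line([*W(T-.080*d),.122],rate=.08,until_force=12)); st("mid")
print(ctrl.servo_line([*W(T-.041*d),.122],rate=.025,until_force=6)); p=st("end")
ctrl.servo_line([*W(p-.02*d),.122],rate=.1)
ctrl.servo_line([*W(p-.02*d),.2],rate=.2); st("up")
im=ctrl.camera("scene");h=cv2.cvtColor(im,cv2.COLOR_RGB2HSV);np.save("pics/sc2.npy",im)
b=np.array([.00685,.0052]);m=((h[...,1]<60)&(h[...,2]>75)).astype(np.uint8)*255
for c in cv2.findContours(m,cv2.RETR_EXTERNAL,cv2.CHAIN_APPROX_NONE)[0]:
    if 150<cv2.contourArea(c)<3000 and c[:,0,1].mean()>130:
        e=cv2.fitEllipse(c);print(np.round(e[0],1),np.round(e[1],1),round(e[2]),Sf(plane("scene",e[0],.1))-b)
print(cover())
E
```

```text
hov 19.07 [0.08104686 0.00155812] to T 0.26143775297238625 0.20022722435089102 [0.37 0.34 0.42]
dn 19.61 [0.08138751 0.00241599] to T 0.2623589147595407 0.1224635826014956 [-0.26 -0.31  1.42]
False
mid 22.02 [ 0.02476434 -0.17072434] to T 0.08019505038246998 0.12197132652862974 [-0.34  0.18 -0.09]Traceback (most recent call last):
  File "<stdin>", line 7, in <module>
plant.IKError: the arm cannot follow that straight line within its joint ranges
```

```bash
python3 - <<'E'
from h import *
C=np.array([.0605,-.061]);T=np.array([0,-.247]);d=(T-C)/np.linalg.norm(T-C);w=W(d)-W([0,0]);yaw=np.arctan2(w[1],w[0])+np.pi;R=rot(yaw)
def st(k): s=ctrl.observe(); p=Sf(s["tcp_pos"]); print(k,round(s["t"],2),p,"to T",(T-p)@d,s["tcp_pos"][2],np.round(s["force"],2)); return p
ctrl.servo_line([*W(T-.100*d),.122],rate=.12)
ctrl.servo_line([*W(T-.100*d),.2],rate=.2)
ctrl.move_to([*W(T-.100*d),.2],R); st("turned"); print(ctrl.observe()["joint_positions"][5])
ctrl.servo_line([*W(T-.100*d),.122],rate=.2)
ctrl.servo_line([*W(T-.080*d),.122],rate=.08); st("mid")
print(ctrl.servo_line([*W(T-.041*d),.122],rate=.025,until_force=6)); p=st("end")
ctrl.servo_line([*W(p-.02*d),.122],rate=.1)
ctrl.servo_line([*W(p-.02*d),.2],rate=.2); st("up")
im=ctrl.camera("scene");h=cv2.cvtColor(im,cv2.COLOR_RGB2HSV);np.save("pics/sc2.npy",im)
b=np.array([.00685,.0052]);m=((h[...,1]<60)&(h[...,2]>75)).astype(np.uint8)*255
for c in cv2.findContours(m,cv2.RETR_EXTERNAL,cv2.CHAIN_APPROX_NONE)[0]:
    if 150<cv2.contourArea(c)<3000 and c[:,0,1].mean()>130:
        e=cv2.fitEllipse(c);print(np.round(e[0],1),np.round(e[1],1),round(e[2]),Sf(plane("scene",e[0],.1))-b)
print(cover())
E
```

```text
turned 25.64 [ 0.03089962 -0.15189621] to T 0.09999758151873718 0.199919676023328 [-0.29 -0.53 -0.25]
0.1038804656013601
mid 26.58 [ 0.02479855 -0.17164408] to T 0.07933100604053422 0.12258644519780953 [0.27 0.03 0.  ]
True
end 28.07 [ 0.01324702 -0.20732532] to T 0.0418265195146696 0.12192481916533641 [2.45 1.59 1.08]
up 28.96 [ 0.01927855 -0.18864036] to T 0.06146080679231512 0.20024660275969997 [ 0.33  0.19 -0.5 ]
[289.2 223.2] [22.2 26.5] 176 [0.05601832 0.12190808]
[348.9 233.6] [45.8 60.8] 3 [0.02776789 0.2522444 ]
[426.2 223.1] [32.9 58. ] 8 [-0.08072833  0.40367969]
[166.3 163.4] [23.5 37.8] 87 [-0.00106822 -0.24770203]
[217.6 157.3] [18.4 21.5] 173 [-0.0821696  -0.14115021]
[(array([-0.062 , -0.1319]), array([20. , 21.4])), (array([-0.0116, -0.4795]), array([21.1, 32.6])), (array([-0.1093,  0.402 ]), array([31.7, 34.2])), (array([-0.001 ,  0.2447]), array([42., 43.])), (array([0.0716, 0.1282]), array([19.3, 21.6]))]
```

```bash
python3 - <<'E'
from h import *
T=np.array([0,-.247])
def st(k): s=ctrl.observe(); print(k,round(s["t"],2),Sf(s["tcp_pos"]),round(s["tcp_pos"][2],4),np.round(s["force"],2)); return s
R=ctrl.observe()["tcp_rot"]
ctrl.grab(5)
for o in [(0,0),(.03,.0),(-.015,.026),(-.015,-.026)]:
    q=W(T+np.array(o)); ctrl.servo_line([*q,.145 if o!=(0,0) else .2],rate=.15)
    if o==(0,0): ctrl.servo_line([*q,.14],rate=.15)
    print(ctrl.servo_line([*q,.122],rate=.025,until_force=6)); st(o)
    ctrl.servo_line([*q,.14],rate=.15)
ctrl.servo_line([*W(T),.2],rate=.2)
ctrl.move_to([.36,-.12,.3],R); st("away"); print(cover())
a=ctrl.camera("scene")[120:230,60:250,::-1];b=ctrl.camera("top")[130:240,280:470,::-1]
cv2.imwrite("pics/fin.png",np.vstack([cv2.resize(x,None,fx=2.7,fy=2.7,interpolation=cv2.INTER_CUBIC) for x in(a,b)]))
E
```

```text
True
(0, 0) 32.11 [-8.0348680e-05 -2.4701009e-01] 0.1252 [-0.5   0.84  9.13]
True
(0.03, 0.0) 33.45 [ 0.02983629 -0.24696657] 0.1253 [-1.33  0.84 10.21]
True
(-0.015, 0.026) 34.94 [-0.01510539 -0.22094986] 0.1253 [-1.    2.02  9.67]
True
(-0.015, -0.026) 36.43 [-0.01511491 -0.2729024 ] 0.1253 [-1.35  1.77  9.14]
away 38.05 [-0.16206855 -0.13728478] 0.2996 [ 0.43 -0.27  1.  ]
[(array([-0.408 , -0.0989]), array([ 45.4, 105.6])), (array([-0.0622, -0.1318]), array([20. , 21.5])), (array([-0.1093,  0.4025]), array([31.2, 34. ])), (array([ 0.0056, -0.2434]), array([34.7, 44.7])), (array([-0.0008,  0.245 ]), array([41.8, 43. ])), (array([0.0717, 0.1284]), array([19.2, 21.5]))]
```

View pics/fin.png

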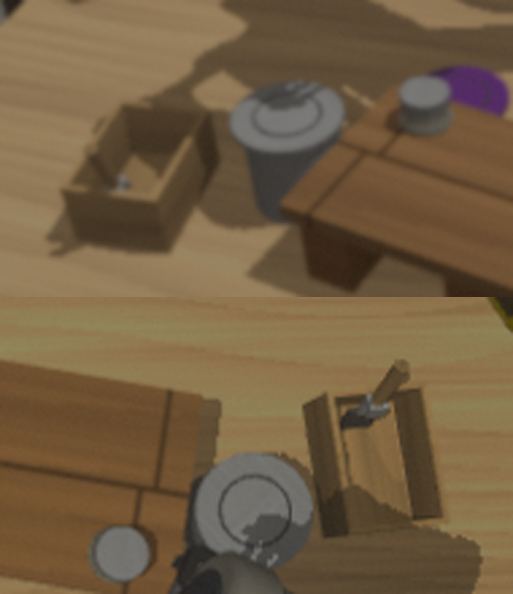

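```bash
python3 - <<'E'
from h import *
bl=plane("top",(360+300/6,140+228/6),.008);print(bl)
for z in np.arange(.05,.14,.01):
    g=plane("top",(429.3,156.0),z);print(round(z,2),g.round(3),np.linalg.norm(g-bl).round(4),proj("scene",g).round(1),((proj("scene",g)[0]-[60,120])*2.7).round())
E
```

```text
[ 0.58619938 -0.40071691  0.008     ]
0.05 [ 0.638 -0.441  0.05 ] 0.0783 [[ 82.7 199.3]] [ 61. 214.]
0.06 [ 0.636 -0.436  0.06 ] 0.0805 [[ 83.8 196.1]] [ 64. 206.]
0.07 [ 0.634 -0.432  0.07 ] 0.0842 [[ 84.9 193. ]] [ 67. 197.]
0.08 [ 0.632 -0.427  0.08 ] 0.0891 [[ 86.  189.8]] [ 70. 188.]
0.09 [ 0.63  -0.422  0.09 ] 0.0952 [[ 87.2 186.6]] [ 73. 180.]
0.1 [ 0.627 -0.417  0.1  ] 0.1021 [[ 88.3 183.3]] [ 77. 171.]
0.11 [ 0.625 -0.412  0.11 ] 0.1098 [[ 89.5 180. ]] [ 80. 162.]
0.12 [ 0.623 -0.407  0.12 ] 0.1181 [[ 90.7 176.7]] [ 83. 153.]
0.13 [ 0.621 -0.403  0.13 ] 0.1268 [[ 91.9 173.3]] [ 86. 144.]
```

The final picture shows the cover level on the tin, centred at (287,118) in the scene half and (253,510) in the top half. All four probes read a cover top of 100 mm. The scoop leans about 20° in the box, blade down, with the grip end about 0.13 m up. The jars have not moved.

```bash
python3 -c "
from plant import ctrl
print(ctrl.finish_job())"
```

```text
the job is handed in; nothing more can be done
None
```

The job is handed in (no verdict shown): the cover sits level and fully home on the open tin, the scoop stands blade down in the box, and the jars and can are still where they were; about 38 s of the 56 s were used.

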